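Lock the decorating wheel at its next index notch

ROBOT

A 7-joint arm with a two-finger parallel gripper is mounted at the origin on the work surface. World frame = base frame: x ahead of the robot, y to its left, z up, the work surface at z = 0. Lengths are in m, angles in rad, forces in N, time in s.
With the tool pointing down it reaches from about 0.425 to 0.8 m from the base axis. Payload 8.3 kg.
Tool frame: the origin (TCP) lies midway between the tips of the shut fingers; the grasp point (between the pads) lies 19 mm behind it; z points along the fingers, x is the direction in which the jaws open and shut, and the axes are right-handed (so a half turn about z gives the same grasp; the last joint's range is limited). The gripper opens to 85 mm and grips with 20 to 120 N. Pads are 22 mm wide; open, the fingers measure 114 mm over their backs; the gripper's body (76 mm by 85 mm) begins 54 mm behind the grasp point. The pads swing forward as they close: fully open they stand 13 mm farther back than shut.
Start: joints at [-1.286, 0.383, 0.016, 1.37, -0.006, 1.388, -0.046], TCP at [0.213, 0.588, 0.231] pointing down, gripper open.
Joint ranges: [-2.95, 2.95], [-0.25, 2.06], [-1.52, 1.56], [0.18, 2.33], [-1.44, 4.58], [0.02, 2.06], [-3.01, 3.01]. Speed limits (rad/s): [2.39, 2.39, 3.01, 3.01, 3.14, 3.14, 3.14].

INTERFACE

Orientations are given as a unit quaternion [w, x, y, z].
In Python, from plant import r, imaging, job gives the robot as it stands.
- The arm moves only by the shell command python3 -m creep 'ROWS'. ROWS is text: rows parted by semicolons, each of 7 numbers parted by spaces: the finger opening in mm, from 0 to 85.4, then the shift along the tool's x, y, z in mm, then the turn, a rotation vector about the tool's x, y, z in degrees. A call has 1 to 20 rows; each row is the pose to reach, as a shift and turn from the pose commanded when the call began, along the tool's axes at that moment; what a row does not reach only later rows make up. A row lasts 1/12 s, in which the tool goes at most 41.7 mm and 7.16 degrees, less where a joint would pass 70% of its speed; a pose out of reach is approached as far as the arm can. A call with a gripper value outside its range is refused whole. The fingers move at their own pace and stop on an object; the grip force is fixed at half the most. Time passes only in rows, so rows that repeat a pose let the fingers close. It gives the time, the measured TCP pose, the force and the opening at its end, in the units of the state.
- r.get_state(): the state, without advancing time (a new reading comes with each control period).
- imaging.camera(name): name is "scene" or "top" or "wrist"; returns (picture, depth): 400x640x3 uint8, red, green, blue; 400x640 float32, m along the optical axis (not along the pixel's ray), 0 where there is no reading.
- imaging.camera_model(name): a dict with "vfov" (degrees; the focal length in pixels is half the picture's height over the tangent of half this angle, whatever the lens; pixels are square), "cx", "cy" (the principal point, pixels), "k1" (the pictures are not rectified: a ray, as slopes to the right and down, at radius r is drawn at 1 + k1 r^2 times it, then the intrinsics apply), "R" (3x3) and "t" (3): a world point X has camera coordinates R X + t; the wrist camera has in their place "mount" (4x4, takes a point from camera to tool coordinates, whose origin is the TCP and whose axes are the tool frame's). Camera axes: x right, y down, z forward; pixel columns grow to the right and rows downward; lengths in m; the calibration is good to about 2 mm. A picture is of the moment at which its call begins: read the wrist's pose just before it. camera_model takes no time and is no camera call.
- job.close_job(): hands the job in, once; it reports no verdict.
The state is a dict: "clock": time; "joint_pos": joint angles; "joint_vel": joint speeds; "effort": joint torques, N m; "ee_pos": TCP position; "ee_rot": TCP orientation; "wrist_force": force on the tool from outside, world axes, zero at the start; "torque": the same for the moment, N m; "opening": finger opening in m.
Only numpy, scipy, OpenCV 4.12 (cv2) and the standard library are available. Lean on these libraries where they do the work, as an engineer would, in place of code of your own. Each camera call takes 0.05 s, during which the arm holds its last target.

TASK

The banding wheel is running free, with its red index knob parked: pull the knob up out of its parking notch, give it a quarter turn and let the spring take it down, then bring the wheel slowly round by a bat pin, either way, until the index pin snaps fully home in a notch of the index plate. Feel for the click and ease off at once: do not press the knob down or force the pin. Keep the bowl where it sits on the wheel, leave everything else on the bench alone, and let go at the end.

Things in the scene. Friction and masses are not known exactly. Their poses are not given: they have to be found in the camera images.
- wheel: Round aluminium wheel head, 290 mm across, turning level about its vertical axis on a heavy green cast base fixed to the bench. Origin on the axis, 15 mm below its top face; z up, turns with the head. It carries two bat pins and, under it, the index plate. Turning takes about 1 N at a bat pin while the index pin is clear, 2 to 3 N while it rides on the plate; it stops dead with the pin in a notch.
- bat_pin_a (a point): Centre of the top of one upright brass bat pin on the wheel head: 10 mm diameter, standing 14 mm proud of the head, 127 mm from the wheel axis; the one far from the index knob. May be pinched or pushed to turn the wheel.
- bat_pin_b (a point): Centre of the top of the other, equal bat pin, on the opposite side of the axis; it starts near the index knob.
- wheel_top (a point): Centre of the top face of the wheel head, on its axis, 100 mm above the bench (under the bowl).
- knob: Red wing knob of the sprung index plunger, its axis vertical, in a green bracket over the plate's rim. Wing 44 mm long (its x), 12 mm thick (y), 28 mm tall, on a dark disc 28 mm across, 4 mm thick. Origin on the axis under that disc, 130 mm above the bench when fully down. Below hang a cross pin, along the wing, and the index pin. Parked, the wing points at the wheel axis.
- knob_grip (a point): Point on the knob's axis inside the wing, 8 mm below its top: grip here from above across the 12 mm thickness. Lifted 3 mm or more out of the parking notch, the knob turns either way with hardly any effort. A quarter turn from parked, wing square to the line to the wheel axis (within about 4 degrees), the cross pin finds a deep slot and the spring takes the knob down.
- plunger (a joint): Height of knob and index pin above fully down, m: about 0.0085 parked, 0.012 just clear of the parking notch, 0.015 at the upper stop, 0.006 to 0.007 with the pin resting on the plate between notches, 0 with the pin fully home in a notch. The spring pulls down with about 9 N when parked and 11 N at the stop.
- pin_spot (a point): Fixed point on the index pin's axis, 85 mm above the bench, level with the top of the steel index plate, 160 mm from the wheel axis. The plate is 347 mm across, 8 mm thick, its rim 28 mm wider than the head, with 8 open notches 10 mm wide, 45 degrees apart; the 8 mm round-nosed pin has 1 mm play either way. The plate is clamped to the head at any angle and not tracked: the notches must be felt (or seen).
- bowl: Brown bowl with white petals, 160 mm across the rim, 55 mm high, 0.45 kg, standing loose and about centred (within 6 mm) on the wheel head. Origin at the centre of its underside.
- slip_jar: Amber jar with black lid, 60 mm across, 72 mm tall, standing beside the wheel. Origin at the centre of its underside.
- squeeze_bottle: Blue squeeze bottle, 60 mm across, 150 mm tall. Origin at the centre of its underside.
- tea_cup: Blue cup, 76 mm across, 65 mm tall. Origin at the centre of its underside.
- test_tiles: Stack of four 60 mm glazed test tiles, 28 mm tall. Origin at the centre of its underside.
- brush_pot: White pot of brushes, 68 mm across, about 205 mm tall with the brushes. Origin at the centre of its underside.
- carving_tool: Wooden-handled carving tool lying on the bench beside the knob's bracket, 145 mm long (along its x), 14 mm thick. Origin on the bench under its middle.
There are look-alikes about, which are no part of the job. Leave any orange or pink look-alike of the bowl alone.

How it is judged:
At the end, for the whole second after the job is handed in: The index pin is fully home in a notch of the index plate (plunger below 1.5 mm), the wheel is at rest, and the bowl stands upright on the wheel within 15 mm of its axis; the six other things on the bench are within 20 mm of where they stood (value of joint plunger below 0.0015 m and linear speed of wheel below 0.02 m/s and angular speed of wheel below 0.05 rad/s and horizontal distance between bowl and wheel_top below 0.015 m and angle between bowl's own z axis and vertical below 0.1 rad and distance of each of slip_jar, squeeze_bottle, tea_cup, test_tiles, brush_pot, carving_tool from where it was at the start of the episode below 0.02 m); the robot touches nothing.
It fails at once if the index pin is forced: pressed or jammed against the index plate with more than 30 N (contact force between knob and wheel above 30 N).
It fails at once if the bowl is shoved more than 15 mm off the wheel's axis or tipped (horizontal distance between bowl and wheel_top above 0.015 m or angle between bowl's own z axis and vertical above 0.2 rad).
It fails at once if another thing on the bench is moved more than 20 mm (distance of any of slip_jar, squeeze_bottle, tea_cup, test_tiles, brush_pot, carving_tool from where it was at the start of the episode above 0.02 m).
It also fails if it takes over 61 s, if anything falls off the work surface, if the arm or the gripper's body presses on something with over 40 N, if the wrist force passes 120 N, or if a joint passes its speed limit or range.

## Working session

There is one attempt and no reset: what is moved stays moved. The work goes in short steps, Python scripts to look and compute and a shell command to move; the robot and the scene stay as the last step left them, time stands still between calls to the robot, and variables do not carry over. Pictures are saved under pics/ and viewed, and the job is handed in when it is done.

```bash
ls; mkdir -p pics; python3 - <<'E'
from plant import r, imaging, job
import cv2, numpy as np
s=r.get_state()
for k in("clock","ee_pos","ee_rot","wrist_force","opening"):print(k,s[k])
for n in("scene","top","wrist"):
    p,d=imaging.camera(n); cv2.imwrite(f"pics/a_{n}.png",p[:,:,::-1]); np.savez(f"a_{n}.npz",p=p,d=d)
    m=imaging.camera_model(n); print(n,{k:np.round(v,4).tolist() for k,v in m.items()})
E
```

```text
pics
clock 0.0
ee_pos [0.2128313  0.58710019 0.23027208]
ee_rot [ 5.75274791e-04  8.18786256e-01  5.74097638e-01 -7.99063773e-04]
wrist_force [ 0.7352416  -0.32195863  0.22168669]
opening 0.08528271963590123
scene {'vfov': 46.1654, 'cx': 321.6194, 'cy': 205.7828, 'k1': -0.0822, 'R': [[0.405, 0.9142, 0.0147], [0.7413, -0.3189, -0.5906], [-0.5352, 0.2501, -0.8069]], 't': [-0.2485, -0.368, 1.9625]}
top {'vfov': 57.1675, 'cx': 322.1973, 'cy': 202.2679, 'k1': -0.0743, 'R': [[0.0675, -0.9977, -0.0003], [-0.9769, -0.066, -0.2033], [0.2029, 0.014, -0.9791]], 't': [-0.048, 0.5878, 0.9625]}
wrist {'vfov': 61.151, 'cx': 327.4882, 'cy': 196.3284, 'k1': 0.0172, 'mount': [[1.0, -0.0002, -0.0001, 0.0001], [0.0003, 0.9626, 0.271, -0.0677], [0.0001, -0.271, 0.9626, -0.1429], [0.0, 0.0, 0.0, 1.0]]}
```

View pics/a_scene.png

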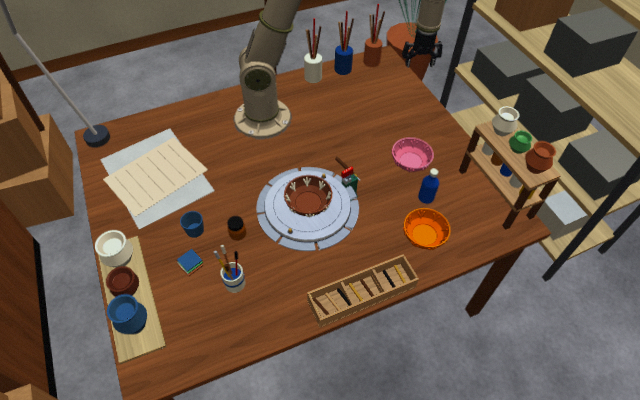

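View pics/a_top.png

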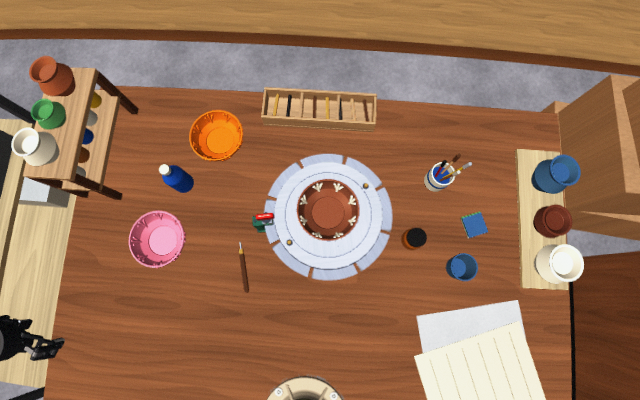

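View pics/a_wrist.png

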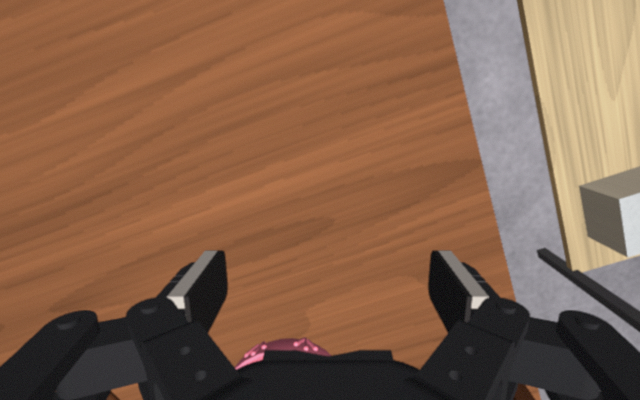

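The top view shows the knob at (263,218), bat pins at (365,185) and (289,242), and the index-plate notches around the rim. The gripper is at far left (30,340). Next I'll zoom in and measure.

```bash
cat > h.py <<'E'
import numpy as np, cv2
from plant import r, imaging, job
from scipy.spatial.transform import Rotation as Ro
def pose(s=None):
    s=s or r.get_state(); q=s["ee_rot"]; return np.array(s["ee_pos"]),Ro.from_quat([q[1],q[2],q[3],q[0]]).as_matrix()
def K(m,h=400): 
    f=h/2/np.tan(np.radians(m["vfov"])/2); return np.array([[f,0,m["cx"]],[0,f,m["cy"]],[0,0,1.]])
def ext(n,m,P=None):
    if n!="wrist": return np.array(m["R"]),np.array(m["t"])
    p,Rm=P; M=np.array(m["mount"]); Rc=Rm@M[:3,:3]; tc=Rm@M[:3,3]+p; return Rc.T,-Rc.T@tc
def rays(uv,m): 
    uv=np.array(uv,float).reshape(-1,1,2)
    n=cv2.undistortPoints(uv,K(m),np.array([m["k1"],0,0,0,0.]),None,None).reshape(-1,2)
    return np.c_[n,np.ones(len(n))]
def at_depth(n,uv,d,P=None):
    m=imaging.camera_model(n);R,t=ext(n,m,P);c=rays(uv,m)*np.reshape(d,(-1,1));return (c-t)@R
def at_z(n,uv,z,P=None):
    m=imaging.camera_model(n);R,t=ext(n,m,P);w=rays(uv,m)@R;o=-R.T@t;return o+w*((z-o[2])/w[:,2])[:,None]
def proj(n,X,P=None):
    m=imaging.camera_model(n);R,t=ext(n,m,P);return cv2.projectPoints(np.array(X,float).reshape(-1,3),cv2.Rodrigues(R)[0],t,K(m),np.array([m["k1"],0,0,0,0.]))[0].reshape(-1,2)
def tools(dw,P=None):
    return (P or pose())[1].T@np.array(dw)*1000
E
python3 - <<'E'
from h import *
z=np.load("a_top.npz");p,d=z["p"],z["d"]
c=p[140:290,240:410]; cv2.imwrite("pics/top_zoom.png",cv2.resize(c[:,:,::-1],None,fx=4.6,fy=4,interpolation=cv2.INTER_CUBIC)[:600,:800])
vv,uu=np.mgrid[0:400,0:640]
X=at_depth("top",np.c_[uu.ravel(),vv.ravel()],d.ravel()).reshape(400,640,3); np.save("Xtop.npy",X)
reg=np.zeros((400,640),bool);reg[140:290,240:410]=1
for lo,hi in((.075,.093),(.095,.106)):
    m=reg&(X[...,2]>lo)&(X[...,2]<hi)
    (cx,cy),rad=cv2.minEnclosingCircle(X[m][:,:2].astype(np.float32)); print(lo,m.sum(),cx,cy,rad,np.median(X[m][:,2]))
red=reg&(p[...,0]>150)&(p[...,1]<60)&(p[...,2]<70)&(X[...,2]>.1)
print("red",red.sum(),X[red].mean(0),X[red].min(0),X[red].max(0))
pts=X[red][:,:2];_,_,v=np.linalg.svd(pts-pts.mean(0));print("dir",v[0])
print("pins z.11",at_z("top",[[365.5,185.5],[289.5,242]],.114))
E
```

```text
0.075 3305 0.548668384552002 -0.014166917651891708 0.1864357590675354 0.08483368510980997
0.095 6211 0.5437943935394287 0.0007935999892652035 0.1726752668619156 0.10010709156797659
red 50 [0.52330397 0.1303255  0.16951443] [0.51632748 0.11120358 0.14336247] [0.53500942 0.15110138 0.1727856 ]
dir [ 0.22142719 -0.97517691]
pins z.11 [[ 0.6319054  -0.12108434  0.114     ]
 [ 0.4682867   0.06820383  0.114     ]]
```

View pics/top_zoom.png

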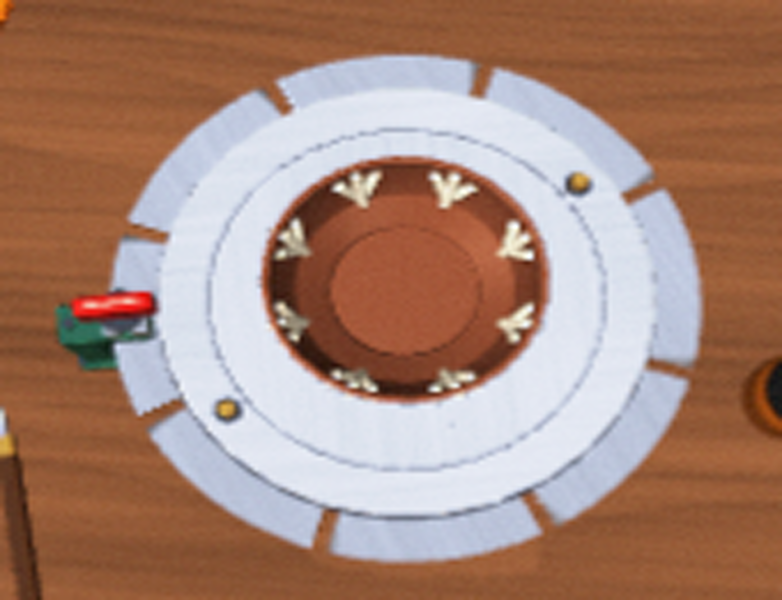

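```bash
python3 - <<'E'
from h import *
z=[(273,98),(482,80),(645,188),(670,370),(541,513),(325,530),(165,415),(145,233)]
uv=[((x+.5)/4.6+239.5,(y+.5)/4+139.5) for x,y in z]
W=at_z("top",uv,.085)
pin=np.mean(at_z("top",[[365.5,185.5],[289.5,242]],.114),0)
A=W-W.mean(0); print("centre",W.mean(0),pin)
c=(W.mean(0)+pin)[:2]/2; c=pin[:2]
a=np.degrees(np.arctan2(W[:,1]-c[1],W[:,0]-c[0])); print(np.round(a,1),np.round(a%45,1),np.hypot(*(W[:,:2]-c).T))
k=np.array([.5233,.1303]); print("knob ang",np.degrees(np.arctan2(*(k-c)[::-1])),np.hypot(*(k-c)))
for q in at_z("top",[[365.5,185.5],[289.5,242]],.114): print("pin",np.degrees(np.arctan2(q[1]-c[1],q[0]-c[0])))
# other objects highpoints & bowl
X=np.load("Xtop.npy")
for n,(u,v) in dict(jar=(415,238),tool=(244,270),bowlL=(298,210),bowlR=(357,210)).items(): print(n,X[v,u])
E
```

```text
centre [ 0.55184171 -0.02603167  0.085     ] [ 0.55009605 -0.02644025  0.114     ]
[  33.   -12.6  -57.  -102.9 -147.5  166.7  122.4   76.7] [33.  32.4 33.  32.1 32.5 31.7 32.4 31.7] [0.16476352 0.16378252 0.16348504 0.16029121 0.16002719 0.15851273
 0.15924711 0.16208444]
knob ang 99.70140348235479 0.15901425968161695
pin -49.1602099157456
pin 130.83979008425442
jar [ 0.50572413 -0.26696299  0.06965868]
tool [0.38943204 0.19911418 0.01636831]
bowlL [0.54609622 0.04972395 0.15542102]
bowlR [ 0.557326   -0.09871975  0.1489666 ]
```

```bash
cat >> h.py <<'E'
def goto(xyz,yaw,P=None):
    """shift mm & rotvec deg in the tool axes to reach TCP xyz, tool down, x at yaw deg"""
    p,Rm=P or pose(); y=np.radians(yaw); x=np.array([np.cos(y),np.sin(y),0]); z=np.array([0,0,-1.]); T=np.c_[x,np.cross(z,x),z]
    rv=np.degrees(Ro.from_matrix(Rm.T@T).as_rotvec()); s=Rm.T@(np.array(xyz)-p)*1000
    print("rows:",np.round(s,1),np.round(rv,2))
def show(tag,names=("wrist",)):
    s=r.get_state()
    for n in names:
        P=pose(); p,d=imaging.camera(n); cv2.imwrite(f"pics/{tag}_{n}.png",p[:,:,::-1]); np.savez(f"{tag}_{n}.npz",p=p,d=d,pp=P[0],pr=P[1])
    print(round(s["clock"],2),np.round(s["ee_pos"],4),"F",np.round(s["wrist_force"],2),"T",np.round(s["torque"],3),"op",round(s["opening"],4),"q",np.round(s["joint_pos"],2))
def load(f):
    z=np.load(f+".npz");return z["p"],z["d"],(z["pp"],z["pr"])
E
python3 -c "
from h import *
goto([.5233,.1305,.235],9.8)"
```

```text
rows: [-323.6  447.5   -4. ] [5.000e-02 8.000e-02 6.028e+01]
```

```bash
python3 -m creep '60 -90 120 -5 0 0 18;60 -90 120 -5 0 0 18;60 -90 120 -5 0 0 18;60 -180 250 -5 0 0 35;60 -180 250 -5 0 0 35;60 -180 250 -5 0 0 35;60 -180 250 -5 0 0 35;60 -270 370 -5 0 0 50;60 -270 370 -5 0 0 50;60 -270 370 -5 0 0 50;60 -270 370 -5 0 0 50;60 -324 447 -5 0 0 60.3;60 -324 447 -5 0 0 60.3;60 -324 447 -5 0 0 60.3;60 -324 447 -5 0 0 60.3;60 -324 447 -5 0 0 60.3'; python3 -c "
from h import *
show('b')"
```

```text
clock: 1.48
ee_pos: [0.5228, 0.1301, 0.2359]
ee_rot: [0.0, 0.996, 0.085, -0.0]
wrist_force: [-0.2, -0.1, 0.2]
opening: 0.0601
1.48 [0.5228 0.1301 0.2359] F [-0.17 -0.07  0.19] T [0.006 0.033 0.013] op 0.0601 q [-0.72  0.2   0.49  1.62 -0.1   1.34 -0.05]
```

View pics/b_wrist.png

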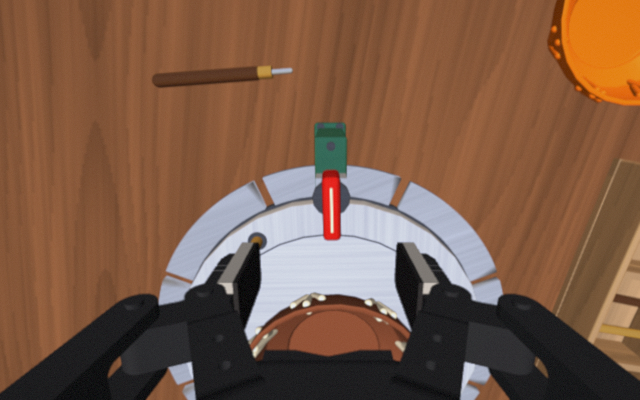

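The wrist view shows the wing at (331,205), nearly vertical, with notches either side of it at (263,192) and (400,192). Next I'll measure the wing.

```bash
python3 - <<'E'
from h import *
p,d,P=load("b_wrist")
red=(p[...,0]>130)&(p[...,1]<70)&(p[...,2]<70); red[:,:300]=0;red[:,360:]=0;red[:150]=0;red[260:]=0
v,u=np.nonzero(red); X=at_depth("wrist",np.c_[u,v],d[v,u],P)
print(len(v),X.min(0),X.max(0))
t=X[X[:,2]>.168]; print("top",t.mean(0),np.median(t[:,2]),len(t),(t.min(0)+t.max(0))/2); q=t[:,:2]-t[:,:2].mean(0);_,_,V=np.linalg.svd(q);print(np.degrees(np.arctan2(V[0,1],V[0,0])), np.ptp(q@V[0]),np.ptp(q@V[1]))
W=at_z("wrist",[[263,192],[400,192]],.085,P);c=np.array([.551,-.0262])
print(W,np.degrees(np.arctan2(W[:,1]-c[1],W[:,0]-c[0])))
E
```

```text
917 [0.51235177 0.11123004 0.14640134] [0.53481666 0.19762595 0.37876171]
top [0.52539296 0.13336454 0.17146363] 0.17050004770057997 819 [0.52358422 0.15442799 0.27339405]
-78.80857202472549 0.08796375921437238 0.011322741523556145
[[0.4682     0.11016764 0.085     ]
 [0.58943011 0.13088776 0.085     ]] [121.26537671  76.2531037 ]
```

```bash
python3 - <<'E'
from h import *
p,d,P=load("b_wrist")
red=(p[...,0]>110)&(p[...,1]<90)&(p[...,2]<90); red[:,:300]=0;red[:,360:]=0;red[:150]=0;red[260:]=0
v,u=np.nonzero(red); X=at_depth("wrist",np.c_[u,v],d[v,u],P)
t=X[(X[:,2]>.166)&(X[:,2]<.174)]
(c,sz,a)=cv2.minAreaRect(t[:,:2].astype(np.float32));print(c,sz,a,t.mean(0))
goto([c[0],c[1],.147],10.5)
E
```

```text
(0.5256763100624084, 0.13166490197181702) (0.011653021909296513, 0.04205990955233574) 11.31910514831543 [0.52532169 0.13314619 0.17033433]
rows: [ 3.4  0.5 88.9] [-0.02  0.05 -0.66]
```

```bash
python3 -m creep '40 3 0.5 30 0 0 -0.5;40 3 0.5 60 0 0 -0.5;40 3 0.5 78 0 0 -0.5;40 3 0.5 88 0 0 -0.5;40 3 0.5 88 0 0 -0.5'; python3 -c "
from h import *
show('c')"
```

```text
clock: 1.95
ee_pos: [0.5238, 0.1321, 0.146]
ee_rot: [0.0, 0.996, 0.091, -0.002]
wrist_force: [-0.0, 0.1, 0.4]
opening: 0.0399
1.95 [0.5238 0.1321 0.146 ] F [-0.01  0.08  0.45] T [-0.066  0.029  0.025] op 0.0399 q [-0.7   0.28  0.48  1.74 -0.14  1.16 -0.  ]
```

View pics/c_wrist.png

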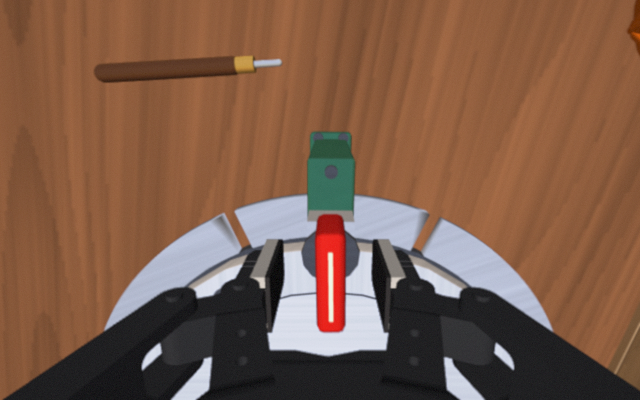

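The wing sits midway between the pads (x≈331) with its axis between them. Closing.

```bash
python3 -m creep '5 0 0 0 0 0 0;5 0 0 0 0 0 0;5 0 0 0 0 0 0;5 0 0 0 0 0 0;5 0 0 0 0 0 0;5 0 0 0 0 0 0;5 0 0 0 0 0 0'; python3 -c "
from h import *
show('d')"
```

```text
clock: 2.58
ee_pos: [0.5256, 0.1311, 0.15]
ee_rot: [-0.001, 0.996, 0.09, 0.0]
wrist_force: [-6.7, 0.5, 8.2]
opening: 0.0104
2.58 [0.5256 0.1311 0.15  ] F [-6.7   0.55  8.19] T [-0.1    1.465 -0.014] op 0.0104 q [-0.7   0.27  0.48  1.74 -0.14  1.16 -0.  ]
```

View pics/d_wrist.png

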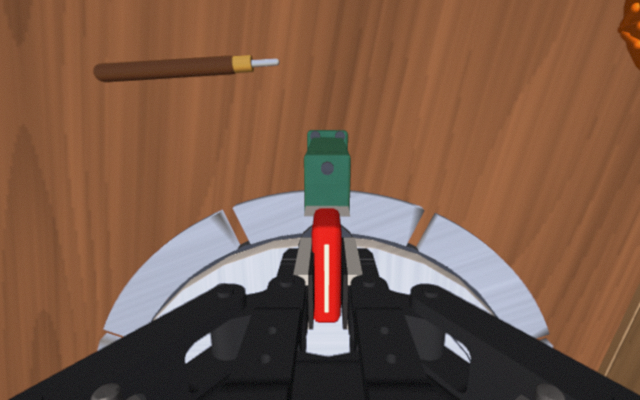

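```bash
python3 -m creep '5 -0.5 0 -1 0 0 0;5 -1 0 -2 0 0 0;5 -1 0 -3 0 0 0;5 -1 0 -4 0 0 0;5 -1 0 -5 0 0 0;5 -1 0 -5 0 0 0'; python3 -c "
from h import *
show('e')"
```

```text
clock: 3.13
ee_pos: [0.525, 0.1308, 0.1532]
ee_rot: [-0.0, 0.996, 0.09, 0.0]
wrist_force: [3.9, 3.6, -9.4]
opening: 0.0108
3.13 [0.525  0.1308 0.1532] F [ 3.87  3.6  -9.38] T [ 0.791 -0.999  0.023] op 0.0108 q [-0.7   0.27  0.48  1.73 -0.13  1.17 -0.01]
```

```bash
python3 -m creep '5 0.3 0 -1 0 0 0;5 0.3 0 -1.5 0 0 0;5 0.3 0 -2 0 0 0;5 0.3 0 -2 0 0 0'; python3 -c "
from h import *
show('f')"
```

```text
clock: 3.52
ee_pos: [0.525, 0.1308, 0.1552]
ee_rot: [-0.0, 0.996, 0.09, -0.0]
wrist_force: [3.3, 4.0, -10.1]
opening: 0.0106
3.52 [0.525  0.1308 0.1552] F [  3.26   3.98 -10.12] T [ 0.971 -0.884  0.064] op 0.0106 q [-0.7   0.27  0.48  1.73 -0.13  1.17 -0.01]
```

View pics/f_wrist.png

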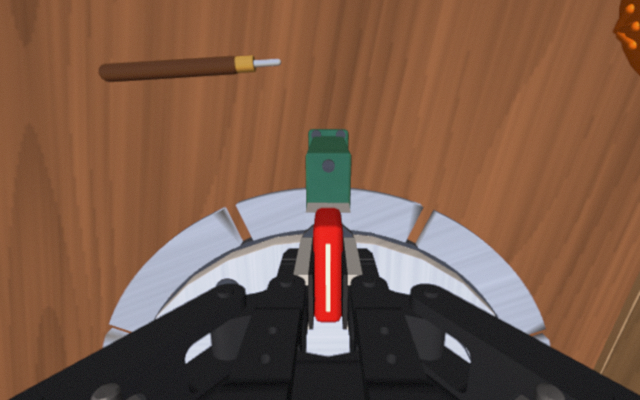

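```bash
python3 -m creep '5 0.5 -0.4 0 0 0 -4;5 0.5 -0.4 0 0 0 -8;5 0.5 -0.4 0 0 0 -12;5 0.5 -0.4 0 0 0 -16;5 0.5 -0.4 0 0 0 -20;5 0.5 -0.4 0 0 0 -20'; python3 -c "
from h import *
show('g')"
```

```text
clock: 4.07
ee_pos: [0.5251, 0.1309, 0.155]
ee_rot: [-0.0, 0.965, 0.263, -0.001]
wrist_force: [1.0, 2.6, -10.2]
opening: 0.0104
4.07 [0.5251 0.1309 0.155 ] F [  1.04   2.62 -10.19] T [ 0.796 -0.562 -0.016] op 0.0104 q [-0.66  0.27  0.43  1.73 -0.12  1.17  0.33]
```

View pics/g_wrist.png

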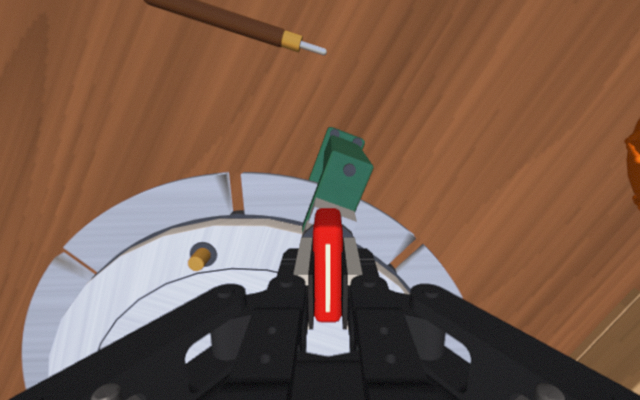

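```bash
python3 -m creep '5 0 0 0 0 0 -5;5 0 0 0 0 0 -10;5 0 0 0 0 0 -15;5 0 0 0 0 0 -20;5 0 0 0 0 0 -25;5 0 0 0 0 0 -30;5 0 0 0 0 0 -35;5 0 0 0 0 0 -40;5 0 0 0 0 0 -45;5 0 0 0 0 0 -50;5 0 0 0 0 0 -55;5 0 0 0 0 0 -60;5 0 0 0 0 0 -65;5 0 0 0 0 0 -69.3;5 0 0 0 0 0 -69.3;5 0 0 0 0 0 -69.3'; python3 -c "
from h import *
show('i')"
```

```text
clock: 5.45
ee_pos: [0.525, 0.1308, 0.1549]
ee_rot: [-0.0, 0.647, 0.762, -0.001]
wrist_force: [0.6, 3.3, -9.8]
opening: 0.0108
5.45 [0.525  0.1308 0.1549] F [ 0.58  3.33 -9.85] T [ 0.748 -0.002 -0.013] op 0.0108 q [-0.53  0.26  0.27  1.72 -0.07  1.17  1.49]
```

View pics/i_wrist.png

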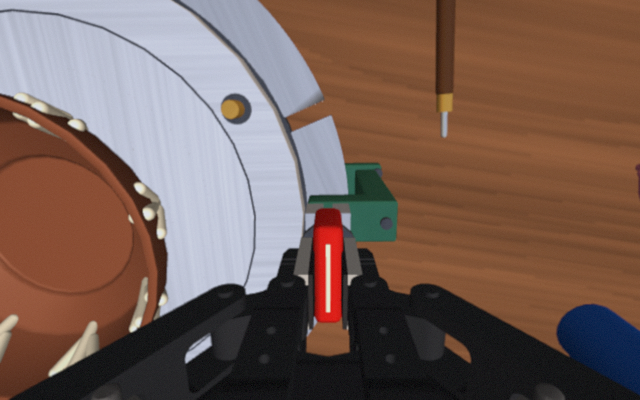

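```bash
python3 -m creep '5 0 0 1 0 0 0;5 0 0 2 0 0 0;5 0 0 3 0 0 0;5 0 0 4 0 0 0;5 0 0 5 0 0 0;5 0 0 5 0 0 0'; python3 -c "
from h import *
show('j')"
```

```text
clock: 6.0
ee_pos: [0.5252, 0.1309, 0.1499]
ee_rot: [-0.0, 0.646, 0.764, -0.0]
wrist_force: [-2.4, 2.0, -9.4]
opening: 0.0106
6.0 [0.5252 0.1309 0.1499] F [-2.42  2.05 -9.39] T [ 0.498  0.7   -0.074] op 0.0106 q [-0.53  0.26  0.26  1.73 -0.07  1.16  1.5 ]
```

The cross pin is in the deep slot: the spring load is still −9.4 N at parked height. Releasing.

```bash
python3 -m creep '5 0 0 0.5 0 0 0;5 0 0 1 0 0 0;25 0 0 1 0 0 0;30 0 0 1 0 0 0;30 0 0 1 0 0 0;30 0 0 -20 0 0 0;30 0 0 -50 0 0 0;30 0 0 -85 0 0 0;30 0 0 -85 0 0 0'; python3 -c "
from h import *
show('k',('wrist','top'))
p,d,P=load('k_wrist')
red=(p[...,0]>110)&(p[...,1]<90)&(p[...,2]<90); red[:,:270]=0;red[:,390:]=0;red[:150]=0;red[280:]=0
v,u=np.nonzero(red); X=at_depth('wrist',np.c_[u,v],d[v,u],P);t=X[(X[:,2]>.14)&(X[:,2]<.18)];print(np.percentile(t[:,2],[10,50,90]))
t=t[t[:,2]>np.median(t[:,2])-.003];print(cv2.minAreaRect(t[:,:2].astype(np.float32)))
"
```

```text
clock: 6.8
ee_pos: [0.5295, 0.1314, 0.2435]
ee_rot: [0.003, 0.646, 0.763, 0.006]
wrist_force: [-0.3, 0.1, 0.5]
opening: 0.0299
6.8 [0.5295 0.1314 0.2435] F [-0.34  0.12  0.51] T [ 0.008 -0.072 -0.014] op 0.0299 q [-0.53  0.19  0.27  1.59 -0.05  1.35  1.48]
[0.16533632 0.16803204 0.16903765]
((0.5255908370018005, 0.13064461946487427), (0.043063901364803314, 0.011266502551734447), 10.190893173217773)
```

View pics/k_wrist.png

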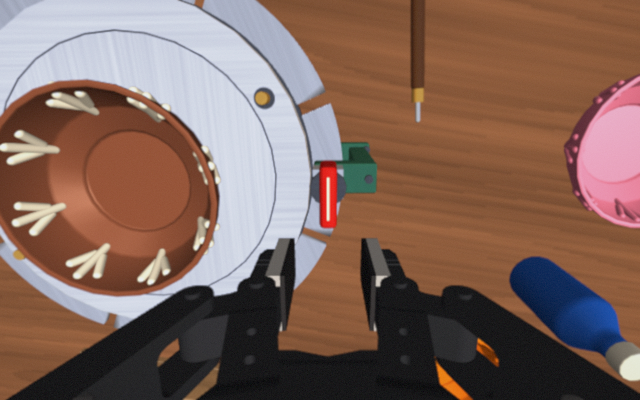

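Wing top is at about 0.168, so the pin rests on the plate (plunger ≈ 6 mm) and the knob is released. Now to bat pin a.

```bash
python3 -c "
from h import *
P=load('k_wrist')[2]
print('b',at_z('wrist',[[264,98]],.114,P), 'brush',at_z('top',[[440,178]],.1))
goto([.632,-.121,.24],41)"
```

```text
b [[0.47033237 0.07181364 0.114     ]] brush [[ 0.67086199 -0.32577213  0.1       ]]
rows: [-265.8   61.4   -1.8] [ 0.3  -0.22 58.54]
```

View pics/k_top.png

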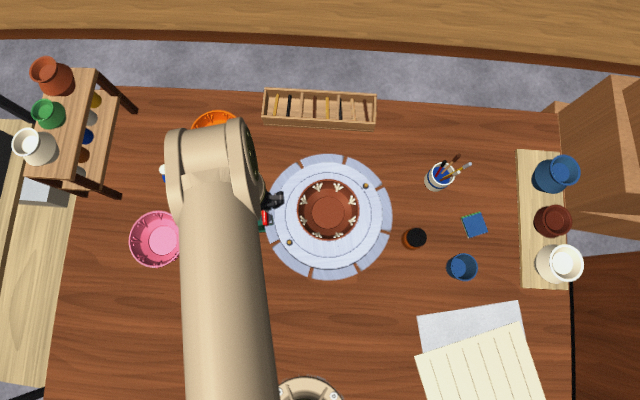

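```bash
python3 -m creep '30 -33 8 0 0 0 6;30 -66 16 0 0 0 12;30 -100 24 0 0 0 18;30 -133 32 0 0 0 25;30 -166 40 0 0 0 31;30 -200 48 0 0 0 37;30 -233 55 0 0 0 44;30 -266 61 0 0 0 51;30 -266 61 0 0 0 58.5;30 -266 61 0 0 0 58.5;30 -266 61 0 0 0 58.5'; python3 -c "
from h import *
show('l',('wrist',))
"
```

```text
clock: 7.82
ee_pos: [0.6298, -0.1211, 0.2342]
ee_rot: [-0.0, 0.936, 0.352, -0.001]
wrist_force: [-0.8, 0.6, 0.3]
opening: 0.03
7.82 [ 0.6298 -0.1211  0.2342] F [-0.83  0.64  0.28] T [-0.023 -0.014  0.012] op 0.03 q [-0.24  0.46  0.55  1.33 -0.24  1.42  1.03]
```

View pics/l_wrist.png

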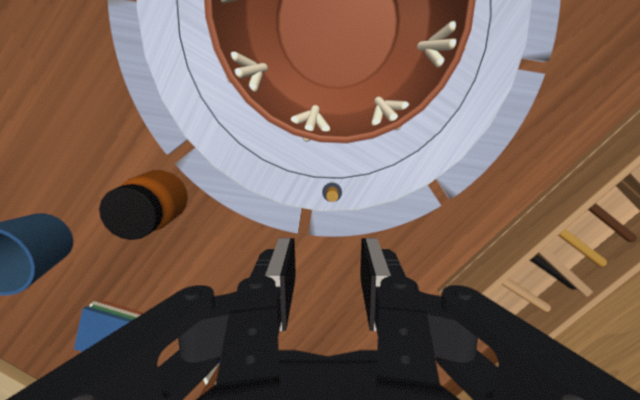

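The pin's brass top is at about (332,194), with the hole/shadow around it. The jar at (145,205) and tiles at (110,330) are well clear.

```bash
python3 - <<'E'
from h import *
p,d,P=load("l_wrist")
c=p[170:220,300:365];cv2.imwrite("pics/l_z.png",cv2.resize(c[:,:,::-1],None,fx=8,fy=8,interpolation=cv2.INTER_NEAREST))
m=(p[...,0].astype(int)-p[...,2]>70);m[:170]=0;m[220:]=0;m[:,:300]=0;m[:,365:]=0
v,u=np.nonzero(m);X=at_depth("wrist",np.c_[u,v],d[v,u],P);print(len(v),u.mean(),v.mean(),X.max(0),X.min(0))
t=X[X[:,2]>.111];print(t.mean(0),len(t))
E
```

```text
210 321.45238095238096 202.06190476190477 [ 0.65618204 -0.11821331  0.11565087] [ 0.63183814 -0.19079146 -0.00118828]
[ 0.63623946 -0.12234365  0.11402768] 104
```

View pics/l_z.png

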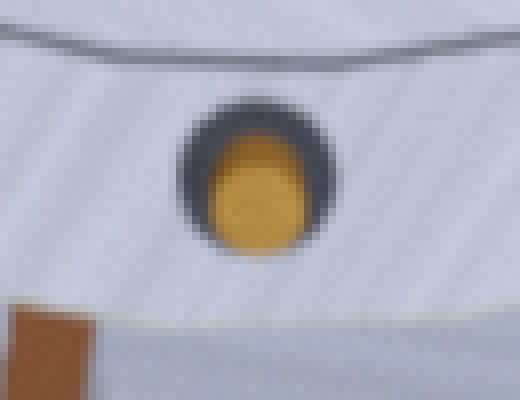

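```bash
python3 - <<'E'
from h import *
goto([.636,-.1223,.106],40.8)
_,_,P=load("b_wrist");W=at_z("wrist",[[263,192],[400,192]],.085,P);c=np.array([.553,-.0255])
print(np.degrees(np.arctan2(W[:,1]-c[1],W[:,0]-c[0])))
_,_,P=load("l_wrist");W=at_z("wrist",[[179,153],[305,221],[437,193],[532,66]],.085,P)
print(np.degrees(np.arctan2(W[:,1]-c[1],W[:,0]-c[0]))%45,np.hypot(*(W[:,:2]-c).T))
E
```

```text
rows: [  3.1   5.9 128.5] [-0.06  0.02  0.58]
[122.17803393  76.94026949]
[32.62106595 32.22257675 31.01678001 31.19716169] [0.16512482 0.16223074 0.16277225 0.16172276]
```

```bash
python3 -m creep '30 3 6 35 0 0 0.6;30 3 6 70 0 0 0.6;30 3 6 100 0 0 0.6;30 3 6 118 0 0 0.6;30 3 6 128 0 0 0.6;30 3 6 128 0 0 0.6'; python3 -c "
from h import *
show('m',('wrist',))
goto([.636,-.1223,.106],40.8)
"
```

```text
clock: 8.37
ee_pos: [0.6348, -0.1217, 0.1048]
ee_rot: [-0.001, 0.938, 0.348, -0.002]
wrist_force: [-0.4, 0.4, 0.3]
opening: 0.0299
8.37 [ 0.6348 -0.1217  0.1048] F [-0.4   0.35  0.27] T [0.01  0.001 0.008] op 0.0299 q [-0.22  0.56  0.52  1.49 -0.29  1.18  1.06]
rows: [ 0.1 -0.   0.9] [-0.07  0.03 -0.13]
```

View pics/m_wrist.png

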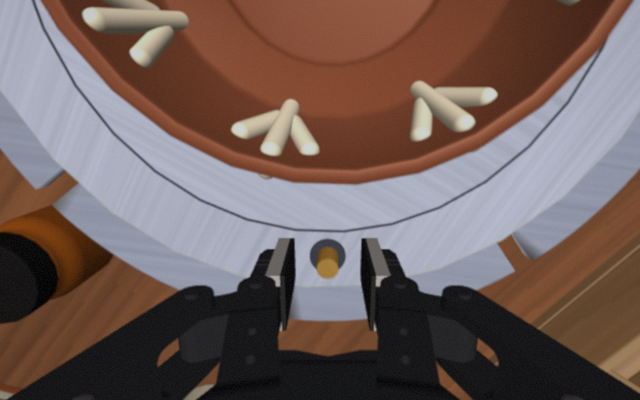

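```bash
python3 -c "
from h import *
P=load('m_wrist')[2]
for o in ([0,0,0],[0,-.011,0],[0,.011,0],[0,0,-.009]): print(o,proj('wrist',P[0]+P[1]@np.array(o),P))
"; python3 -m creep '14 0 0 1 0 0 0;14 0 0 1 0 0 0;14 0 0 1 0 0 0;14 0 0 1 0 0 0'; python3 -c "
from h import *
show('n',('wrist',))"
```

```text
[0, 0, 0] [[326.18122926 254.12388953]]
[0, -0.011, 0] [[326.1498967  231.79081013]]
[0, 0.011, 0] [[326.21122454 275.643081  ]]
[0, 0, -0.009] [[326.10119582 263.14686428]]
clock: 8.75
ee_pos: [0.6368, -0.1238, 0.1075]
ee_rot: [0.0, 0.938, 0.346, 0.001]
wrist_force: [0.6, -0.1, -0.0]
opening: 0.0141
8.75 [ 0.6368 -0.1238  0.1075] F [ 0.55 -0.1  -0.03] T [0.005 0.029 0.003] op 0.0141 q [-0.22  0.56  0.52  1.48 -0.29  1.18  1.06]
```

View pics/n_wrist.png

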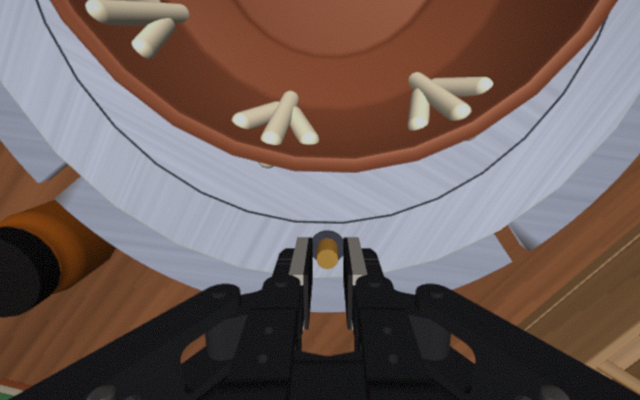

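```bash
python3 -m creep '14 1 -1 1 0 0 0;14 2.2 -1.5 2 0 0 -1;14 4.4 -1.6 2 0 0 -2;14 6.6 -1.7 2 0 0 -3;14 8.9 -1.8 2 0 0 -4;14 11.1 -2 2 0 0 -5;14 13.3 -2.2 2 0 0 -6;14 15.5 -2.5 2 0 0 -7;14 17.7 -2.7 2 0 0 -8;14 20 -3.1 2 0 0 -9;14 22.1 -3.4 2 0 0 -10;14 22.1 -3.4 2 0 0 -10'; python3 -c "
from h import *
show('o',('wrist','top'))
p,d,P=load('o_wrist')
"
```

```text
clock: 9.8
ee_pos: [0.6499, -0.1079, 0.1041]
ee_rot: [0.0, 0.904, 0.427, -0.001]
wrist_force: [-2.2, -2.5, 1.5]
opening: 0.014
9.8 [ 0.6499 -0.1079  0.1041] F [-2.19 -2.47  1.54] T [-0.421  0.674 -0.068] op 0.014 q [-0.21  0.57  0.48  1.45 -0.27  1.19  1.19]
```

View pics/o_wrist.png

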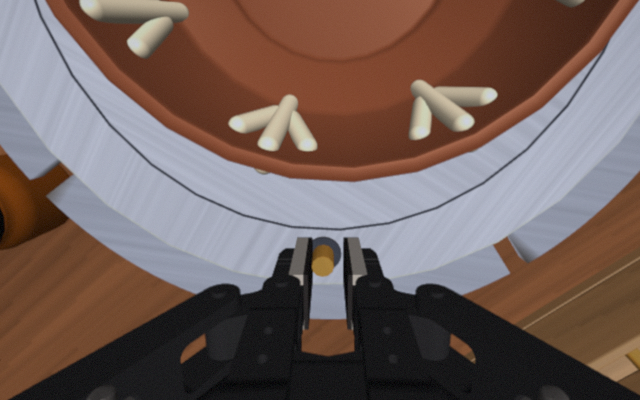

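View pics/o_top.png

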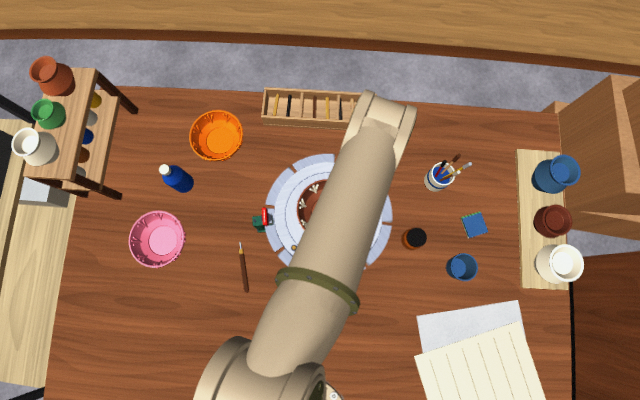

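The wheel is following: notch at (505,262) fixed relative to the pad, pin bearing on the trailing pad with about 3.3 N tangential. Continuing.

```bash
python3 -m creep '14 2.2 0 0 0 0 -1;14 4.4 -0.1 0 0 0 -2;14 6.6 -0.2 0 0 0 -3;14 8.9 -0.3 0 0 0 -4;14 11.1 -0.5 0 0 0 -5;14 13.3 -0.7 0 0 0 -6;14 15.5 -1 0 0 0 -7;14 17.7 -1.2 0 0 0 -8;14 17.7 -1.2 0 0 0 -8'; python3 -c "
from h import *
show('p',('wrist','top'))
P=load('p_wrist')[2];print(np.degrees(np.arctan2(P[0][1]+.0255,P[0][0]-.553)))
p=load('p_top')[0][190:260,230:310];cv2.imwrite('pics/p_z.png',cv2.resize(p[:,:,::-1],None,fx=8,fy=8,interpolation=cv2.INTER_CUBIC))
"
```

```text
clock: 10.65
ee_pos: [0.6608, -0.0927, 0.1041]
ee_rot: [0.0, 0.872, 0.489, -0.001]
wrist_force: [-1.2, -1.2, 1.7]
opening: 0.0141
10.65 [ 0.6608 -0.0927  0.1041] F [-1.21 -1.23  1.71] T [-0.173  0.33  -0.046] op 0.0141 q [-0.21  0.59  0.44  1.42 -0.26  1.19  1.29]
-31.95138274795667
```

View pics/p_z.png

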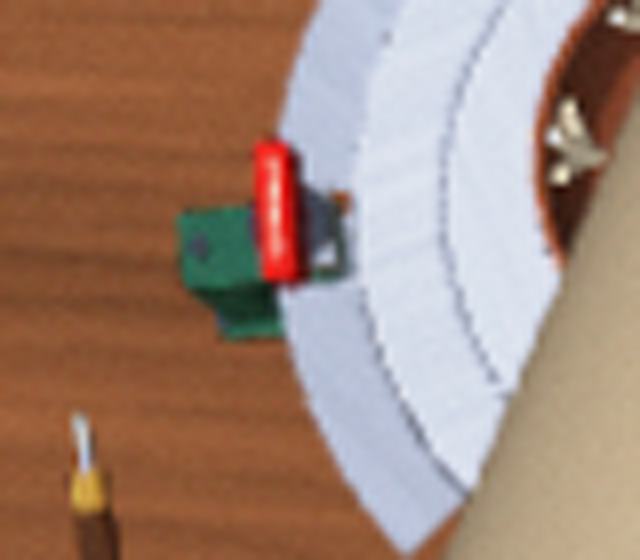

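View pics/p_wrist.png

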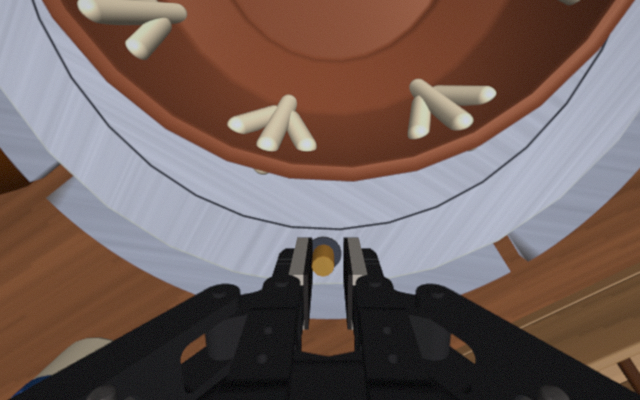

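About 5° to go. Slower now, checking the force.

```bash
python3 -m creep '14 0.7 0 0 0 0 -0.3;14 1.4 0 0 0 0 -0.6;14 2.1 0 0 0 0 -0.9;14 2.8 0 0 0 0 -1.2;14 3.5 0 0 0 0 -1.5;14 4.2 -0.1 0 0 0 -1.9;14 4.9 -0.1 0 0 0 -2.2;14 5.6 -0.1 0 0 0 -2.5;14 5.6 -0.1 0 0 0 -2.5'; python3 -c "
from h import *
show('q',('top',))
p=load('q_top')[0][190:260,230:310];cv2.imwrite('pics/q_z.png',cv2.resize(p[:,:,::-1],None,fx=8,fy=8,interpolation=cv2.INTER_CUBIC))
"
```

```text
clock: 11.5
ee_pos: [0.6641, -0.0871, 0.1042]
ee_rot: [-0.0, 0.862, 0.508, 0.0]
wrist_force: [-1.7, -1.9, -1.1]
opening: 0.0141
11.5 [ 0.6641 -0.0871  0.1042] F [-1.67 -1.95 -1.1 ] T [-0.427  0.438  0.024] op 0.0141 q [-0.21  0.59  0.43  1.41 -0.25  1.19  1.32]
```

View pics/q_z.png

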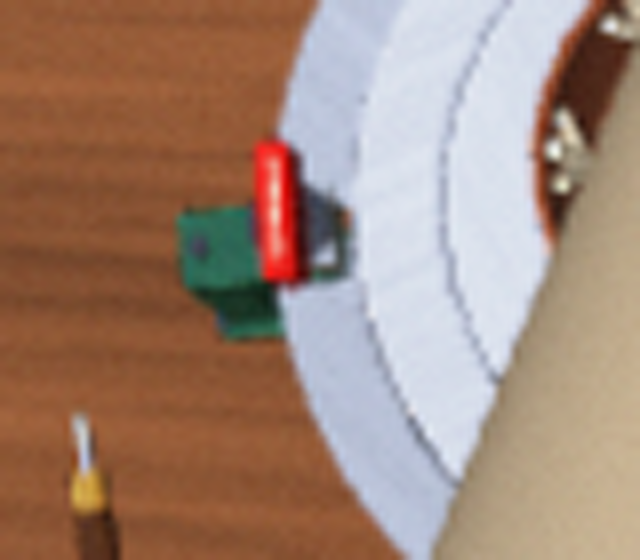

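```bash
python3 -m creep '14 0.6 0 0 0 0 -0.3;14 1.2 0 0 0 0 -0.5;14 1.8 0 0 0 0 -0.8;14 2.4 0 0 0 0 -1.1;14 2.4 0 0 0 0 -1.1'
```

```text
clock: 11.97
ee_pos: [0.6653, -0.0849, 0.1042]
ee_rot: [-0.0, 0.857, 0.516, 0.0]
wrist_force: [-1.7, -1.1, 0.2]
opening: 0.0139
```

```bash
python3 -m creep '14 0.5 0 0 0 0 -0.2;14 1 0 0 0 0 -0.4;14 1.5 0 0 0 0 -0.7;14 1.5 0 0 0 0 -0.7'; python3 -c "
from h import *
show('s',('scene','top',))
p=load('s_top')[0][190:260,230:310];cv2.imwrite('pics/s_z.png',cv2.resize(p[:,:,::-1],None,fx=8,fy=8,interpolation=cv2.INTER_CUBIC))
"
```

```text
clock: 12.3
ee_pos: [0.6665, -0.0832, 0.1046]
ee_rot: [0.0, 0.853, 0.521, 0.001]
wrist_force: [0.1, 0.3, -0.3]
opening: 0.014
12.3 [ 0.6665 -0.0832  0.1046] F [ 0.11  0.27 -0.3 ] T [ 0.033 -0.053  0.032] op 0.014 q [-0.21  0.59  0.43  1.41 -0.25  1.19  1.34]
```

View pics/s_z.png

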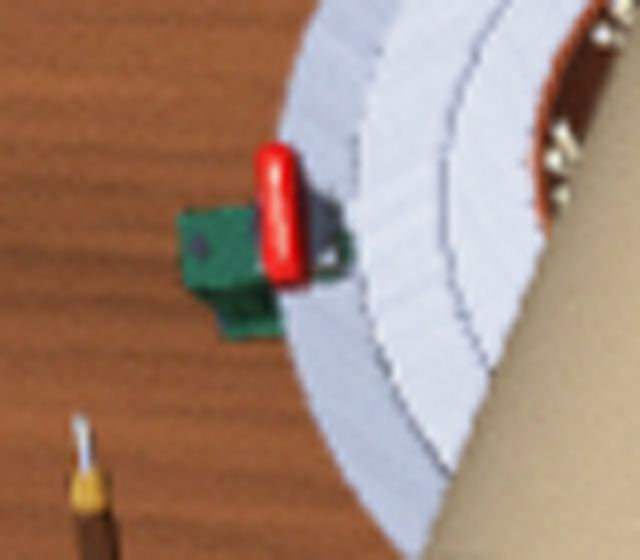

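The force fell to zero and the knob image shifted. Next I'll measure the knob height.

```bash
python3 - <<'E'
from h import *
for f in ("q_top","s_top"):
    p,d,_=load(f)
    m=(p[...,0]>150)&(p[...,1]<60)&(p[...,2]<70);m[:200]=0;m[235:]=0;m[:,:255]=0;m[:,:]&=(np.arange(640)<275)
    v,u=np.nonzero(m);X=at_depth("top",np.c_[u,v],d[v,u]);print(f,len(v),np.percentile(X[:,2],[25,50,75,90]))
E
```

```text
q_top 46 [0.16685382 0.1682299  0.16896081 0.1701874 ]
s_top 41 [0.16019812 0.16146436 0.16257117 0.16398351]
```

The knob dropped 6.7 mm, and its top is at 0.1615 against 0.162 when fully home. Easing off and lifting clear.

```bash
python3 -m creep '14 -1 0 0 0 0 0;26 -1.5 0 0 0 0 0;26 -1.5 0 0 0 0 0;26 -1.5 0 -15 0 0 0;26 -1.5 0 -40 0 0 0;26 -1.5 0 -75 0 0 0;26 -1.5 0 -110 0 0 0;26 -1.5 0 -130 0 0 0;26 -1.5 0 -130 0 0 0'; python3 -m creep '26 30 25 0 0 0 0;26 60 50 0 0 0 0;26 90 75 0 0 0 0;26 90 75 0 0 0 0;26 90 75 0 0 0 0;26 90 75 0 0 0 0;26 90 75 0 0 0 0;26 90 75 0 0 0 0;26 90 75 0 0 0 0;26 90 75 0 0 0 0;26 90 75 0 0 0 0;26 90 75 0 0 0 0'; python3 -c "
from h import *
show('t',('top','wrist','scene'))
p,d,_=load('t_top')
m=(p[...,0]>150)&(p[...,1]<60)&(p[...,2]<70);m[:200]=0;m[235:]=0;m[:,:255]=0;m[:,:]&=(np.arange(640)<275)
v,u=np.nonzero(m);X=at_depth('top',np.c_[u,v],d[v,u]);print(len(v),np.percentile(X[:,2],[25,50,75,90]))
"
```

```text
clock: 13.15
ee_pos: [0.6673, -0.0862, 0.2407]
ee_rot: [0.003, 0.854, 0.521, 0.004]
wrist_force: [-0.6, -0.8, 0.5]
opening: 0.0261
clock: 14.15
ee_pos: [0.7728, -0.0398, 0.2349]
ee_rot: [0.0, 0.854, 0.521, 0.0]
wrist_force: [0.8, 0.3, -0.6]
opening: 0.0261
14.15 [ 0.7728 -0.0398  0.2349] F [ 0.84  0.31 -0.61] T [ 0.005 -0.027  0.021] op 0.0261 q [-0.17  0.78  0.43  0.81 -0.3   1.6   1.23]
29 [0.16024553 0.16163629 0.16316984 0.16420088]
```

View pics/t_top.png

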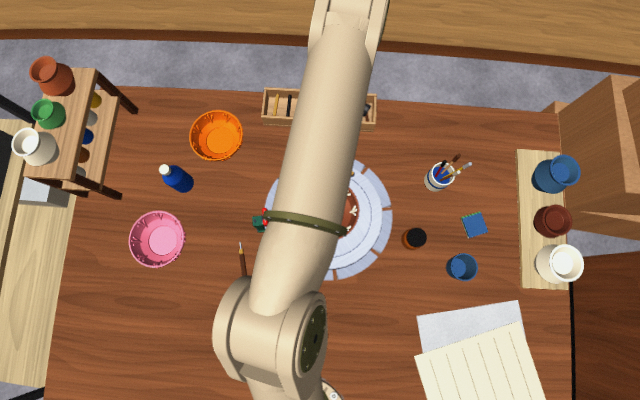

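View pics/t_scene.png

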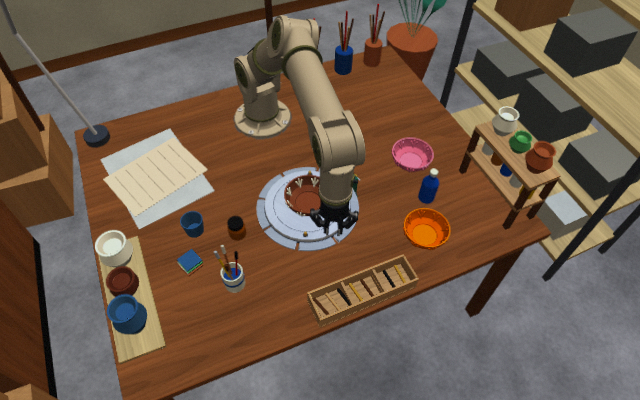

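```bash
python3 -c "
from h import *
job.close_job()"
```

```text
the job is handed in; nothing more can be done
```

The index pin is home in a notch of the index plate and the job is handed in, at about 14 s on the clock.

**What I did:**
- I gripped the wing, lifted the knob about 5 mm against roughly 10 N of spring, and gave it a quarter turn. I then eased it into the slot and let go; the pin came to rest on the plate with the knob top at 0.168 m.
- I put the slightly open fingers either side of bat pin a and turned the wheel slowly counter-clockwise by about 22°. Readings along the way were 2–3 N sideways, and I stopped once that fell to zero at the click.
- I eased off, opened the fingers and lifted clear.

**Last checks:**
- **Knob height:** the top dropped from 0.168 m to about 0.1615 m, against 0.162 m expected when fully home. It still read 0.1616 m after I let go, to the roughly 2 mm of the cameras.
- **Gripper:** it was clear of everything, with about 1 N at the wrist, which is within the noise.
- **Other things on the bench:** by eye, they looked unmoved in the final top and scene pictures. The arm partly hid the carving tool.
- **Bowl:** it looked upright and centred in the scene picture. The arm partly hid it from above, so I did not measure its final offset.

No check failed. One reading was unexpected: about 8 N up and 7 N sideways as the fingers closed on the knob, well under the limits; it changed once I lifted.

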